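# Pack the breath-test supplies and stack the mouthpiece tray

### The job

Put the breath-test supplies away: stand the two loose jars upright in the two empty cells of the blue divided crate, one in each, then stack the teal mouthpiece tray on the crate so that its four feet sit fully down inside the crate's four corner upstands. Set the jars and the tray down rather than dropping them, leave the two jars that are already packed standing in their own cells, and do not disturb the wipes tub, pump bottle or handpiece.

Things in the scene. Friction and masses are not known exactly. Their poses are not given: they have to be found in the camera images.
- crate: blue plastic stacking crate, loose, 0.7 kg, 200 x 140 mm (x by y), 2 x 2 cells each 94 x 64 mm inside. Origin: centre of its underside; x along its long side, z up. Floor 5 mm thick, outer walls 35 mm high, dividers 33 mm high, all walls 4 mm thick. In each corner a 16 x 16 mm post rises to a ledge at 86 mm, topped on its outer sides by an L-shaped upstand (see seat)
- cell_a (a point): place to stand a jar in an empty cell: on the cell's floor at x = +45, y = +34 mm in the crate's frame, 5 mm above its underside
- cell_b (a point): place to stand a jar in the other empty cell, diagonally across from cell_a, at x = -45, y = -34 mm in the crate's frame
- cell_c (a point): the same point of the cell that already holds jar3: x = +45, y = -34 mm in the crate's frame
- cell_d (a point): the same point of the cell that already holds jar4: x = -45, y = +34 mm in the crate's frame
- seat (a point): centre of the plane of the crate's four corner ledges, 86 mm above its underside; the tray's origin comes here when seated. Above the ledges the L upstands (legs 16 mm long) rise 8 mm straight, then 8 mm flared outward as a lead-in (top 102 mm above the underside, 3 mm beyond the crate's outline). The straight pocket between them is 190 x 130 mm
- tray: teal plastic stacking tray, loose, about 0.45 kg, balanced about its centre, 200 x 140 mm, fixed white tubes lying across both ends. Origin: centre of the plane under its feet; x along its long side, z up. Four corner feet, 24 x 24 x 18 mm, 186 x 126 mm over all (2 mm play a side in the crate's pocket, either way round); floor top at 22 mm, rim 56 mm, its own corner upstands' tops 76 mm
- tray_grip (a point): middle of the top of the tray's dark hand grip, 72 mm above the feet: an upright web 64 mm long (tray x), 12 mm thick (tray y) and 50 mm high on the middle of the floor; beside its flat sides it is clear for 60 mm; the tubes begin 34 mm from the middle along x
- jar1: loose ivory jar with an ochre screw lid, about 0.12 kg, 54 mm in diameter, 78 mm high (the lid is the top 22 mm; the body below is 53 mm), standing on the desk. Origin: centre of its underside; z up
- jar2: second loose jar, the same, standing on the desk
- jar3: jar of the same kind, already packed in the crate (cell_c); it stays there
- jar4: jar of the same kind, already packed in the crate (cell_d); it stays there
- tub: bystander: white round tub of wipes with a green lid, 77 mm in diameter, 126 mm high. Origin: centre of its underside
- pump: bystander: pale blue pump bottle, 58 mm in diameter, 149 mm high over its pump head, whose spout points along its -x, 37 mm out. Origin: centre of its underside
- handpiece: bystander: ivory breathing handpiece standing in a grey cradle, 66 x 60 mm, 170 mm high. Origin: centre of its underside
Not all that is in view belongs to the job. What is shaped like the jar1 but purple is not meant.

How it is judged:
By the outcome, as a careful person would: the job done as asked, in the order asked, and still so for the second after the job is handed in, with the robot touching nothing.
It also fails if it takes over 70 s, if anything falls off the work surface, if the arm or the gripper's body presses on something with over 40 N, if the wrist force passes 120 N, or if a joint passes its speed limit or range.

### The arm

A 7-joint arm with a two-finger parallel gripper is mounted at the origin on the work surface. World frame = base frame: x ahead of the robot, y to its left, z up, the work surface at z = 0. Lengths are in mm, angles in rad, forces in N, time in s.
With the tool pointing down it reaches from about 350 to 900 mm from the base axis. Payload 7.2 kg.
Tool frame: the origin (TCP) lies midway between the tips of the shut fingers; the grasp point (between the pads) lies 19 mm behind it; y points along the fingers, z is the direction in which the jaws open and shut, and the axes are right-handed (so a half turn about y gives the same grasp; the last joint's range is limited). The gripper opens to 85 mm and grips with 20 to 120 N. Pads are 22 mm wide; open, the fingers measure 114 mm over their backs; the gripper's body (76 mm by 85 mm) begins 54 mm behind the grasp point. The pads swing forward as they close: fully open they stand 13 mm farther back than shut.
Start: joints at [1.264, 0.411, -0.013, 1.596, 0.006, 1.134, -0.082], TCP at [147.823, -607.27, 231.297] pointing down, gripper open.
Joint ranges: [-2.95, 2.95], [-0.29, 1.99], [-1.47, 1.44], [0.14, 2.54], [-1.03, 4.17], [0.13, 1.85], [-2.86, 2.86]. Speed limits (rad/s): [2.39, 2.39, 3.01, 3.01, 3.14, 3.14, 3.14].

### API

Orientations are given as a unit quaternion [w, x, y, z].
In Python, from station import ctrl, grab_frame, workorder gives the robot as it stands. The module is installed in compiled form; this text tells all that it offers.
- The arm moves only by the tool apply_moves, never from a script. Its argument "steps" is one flat list of numbers, 4 for each row, row after row: the shift along the tool's x, y, z in m, then the turn about the tool's y in degrees. A call has 1 to 8 rows; each row shifts and turns the commanded pose from where the row before left it, along the tool's axes as they then stand; what a row does not reach is not made up. A row lasts 1/12 s, in which the tool goes at most 41.7 mm and 7.16 degrees, less where a joint would pass 70% of its speed; a pose out of reach is approached as far as the arm can. A call is refused whole if a number of a shift passes 0.0417 or a number of a turn 7.16, either way. A call with a gripper value outside its range is refused whole. "gripper" is the finger opening in m, from 0 to 0.0854, set as the call begins (left out, the last holds). The fingers move at their own pace and stop on an object; "force" is the grip in N (left out, the last holds). Time passes only in rows, so rows that do not move let the fingers close. It gives the time, the measured TCP pose, the force and the opening at its end, in the units of the state.
- ctrl.get_obs(): the state, without advancing time (a new reading comes with each control period).
- grab_frame(name): name is "side" or "top" or "wrist"; returns a dict with "img" (384x512x3 uint8, red, green, blue), "intrinsics" (3x3 intrinsics, pixels), "world_to_cam" (4x4, takes a point from world to camera coordinates); the wrist camera has in their place "T_tool_cam" (4x4, takes a point from camera to tool coordinates, whose origin is the TCP and whose axes are the tool frame's). Camera axes: x right, y up, looking along -z (the intrinsics and any distortion apply to the point x, -y, -z); pixel columns grow to the right and rows downward; lengths in mm; the calibration is good to about 2 mm. A picture is of the moment at which its call begins: read the wrist's pose just before it. There is no depth.
- workorder.close_job(): hands the job in, once; it reports no verdict.
The state is a dict: "t": time; "joints": joint angles; "qd": joint speeds; "joint_efforts": joint torques, N m; "position": TCP position; "tool_rot": TCP orientation; "ft_force": force on the tool from outside, world axes, zero at the start; "moment": the same for the moment, N m; "grip_width": finger opening in mm.
Only numpy, scipy, OpenCV 4.12 (cv2) and the standard library are available. Lean on these libraries where they do the work, as an engineer would, in place of code of your own. Each camera call takes 0.05 s, during which the arm holds its last target.

## Working session

There is one attempt and no reset: what is moved stays moved. The work goes in short steps, Python scripts to look and compute and a tool call to move; the robot and the scene stay as the last step left them, time stands still between calls to the robot, and variables do not carry over. Pictures are saved under pics/ and viewed, and the job is handed in when it is done.

Besides the shell and the picture viewer there is one more tool, called after ">>>" by a JSON object that holds its "fn" and its "kwargs". apply_moves: Moves the arm, as the interface text tells. Its arguments: {"type":"object","properties":{"steps":{"type":"array","items":{"type":"number"}},"gripper":{"type":"number"},"force":{"type":"number"}},"required":["steps"]}

```bash
mkdir -p pics
cat > h.py <<'E'
from station import ctrl, grab_frame, workorder
import numpy as np, cv2
def snap(n,f=None):
    d=grab_frame(n)
    if f: cv2.imwrite('pics/'+f,cv2.cvtColor(d['img'],cv2.COLOR_RGB2BGR))
    return d
E
python3 - <<'E'
from h import *
o=ctrl.get_obs();print(o)
for n in('side','top','wrist'):
    d=snap(n,n+'0.png');print(n,{k:np.round(v,3).tolist() for k,v in d.items() if k!='img'})
E
```

```text
{'t': 0.0, 'joints': array([ 1.26382407,  0.41188995, -0.01269686,  1.59707458,  0.00557822,
        1.13429977, -0.08223811]), 'qd': array([ 0.00028167,  0.00107357, -0.00193354,  0.0004813 , -0.00127948,
        0.00081657,  0.00033255]), 'joint_efforts': array([-8.54687933e-04, -6.00623560e+01,  6.81908503e-01, -2.99420232e+01,
        1.38813231e-02,  1.05427176e-02,  9.19823322e-06]), 'position': array([ 147.65383389, -606.78127169,  230.44685208]), 'tool_rot': array([ 0.08410066, -0.08431039,  0.7026438 , -0.7015059 ]), 'ft_force': array([ 0.37604469,  0.32098204, -0.14704939]), 'moment': array([-0.02381654,  0.03244621,  0.01099393]), 'grip_width': 85.43563608688567}
side {'intrinsics': [[360.445, 0.0, 254.318], [0.0, 360.445, 185.939], [0.0, 0.0, 1.0]], 'world_to_cam': [[-0.948, -0.317, -0.018, 585.912], [0.227, -0.717, 0.659, -175.097], [-0.222, 0.621, 0.752, -917.205], [0.0, 0.0, 0.0, 1.0]]}
top {'intrinsics': [[380.698, 0.0, 249.375], [0.0, 380.698, 190.15], [0.0, 0.0, 1.0]], 'world_to_cam': [[0.025, -1.0, -0.003, 24.575], [0.987, 0.024, 0.159, -614.89], [-0.159, -0.007, 0.987, -1014.967], [0.0, 0.0, 0.0, 1.0]]}
wrist {'intrinsics': [[290.201, 0.0, 254.03], [0.0, 290.201, 191.136], [0.0, 0.0, 1.0]], 'T_tool_cam': [[-0.0, -0.948, -0.32, -82.96], [-0.001, 0.32, -0.948, -142.116], [1.0, 0.0, -0.001, 0.514], [0.0, 0.0, 0.0, 1.0]]}
```

View pics/side0.png

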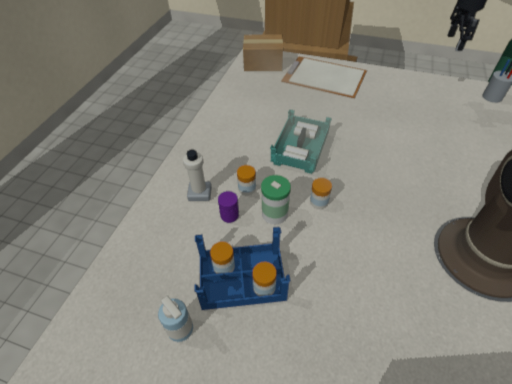

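View pics/top0.png

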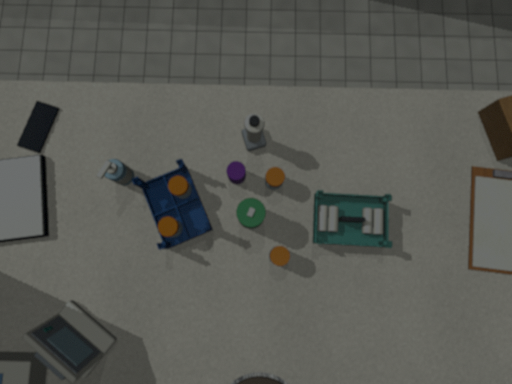

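View pics/wrist0.png

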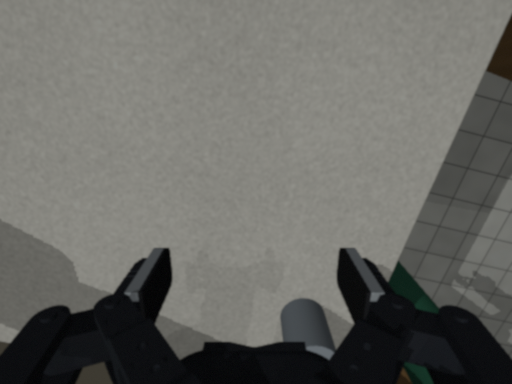

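The top view shows the crate near (175,205), with its packed lids at (178,186) and (169,227). The loose jars are at (275,177) and (280,256), the tub at (251,213), the handpiece at (254,130), the pump at (115,170) and the tray at (351,220). In the side view the loose jars are at (246,180) and (320,193).

```bash
cat >> h.py <<'E'
def ray(d,u,v,z,Twc=None):
    K=d['intrinsics'];W=d['world_to_cam'];R=W[:3,:3];t=W[:3,3]
    p=np.array([(u-K[0,2])/K[0,0],-(v-K[1,2])/K[1,1],-1.]);c=-R.T@t;r=R.T@p
    return c+r*(z-c[2])/r[2]
def proj(d,P):
    K=d['intrinsics'];W=d['world_to_cam'];q=W[:3,:3]@np.asarray(P,float)+W[:3,3]
    return K[0,0]*q[0]/-q[2]+K[0,2], K[1,1]*-q[1]/-q[2]+K[1,2]
def wrist():
    from scipy.spatial.transform import Rotation as Ro
    o=ctrl.get_obs();d=grab_frame('wrist');q=o['tool_rot']
    T=np.eye(4);T[:3,:3]=Ro.from_quat([q[1],q[2],q[3],q[0]]).as_matrix();T[:3,3]=o['position']
    d['world_to_cam']=np.linalg.inv(T@d['T_tool_cam']);return d
def blobs(d,lo,hi,amin=60):
    m=cv2.inRange(cv2.cvtColor(d['img'],cv2.COLOR_RGB2HSV),lo,hi)
    n,l,s,c=cv2.connectedComponentsWithStats(m)
    return [(c[i],s[i],(l==i)) for i in range(1,n) if s[i][4]>=amin]
def big(d,f,x0,x1,y0,y1,s):
    cv2.imwrite('pics/'+f,cv2.resize(cv2.cvtColor(d['img'][y0:y1,x0:x1],cv2.COLOR_RGB2BGR),None,fx=s,fy=s,interpolation=cv2.INTER_CUBIC))
E
python3 - <<'E'
from h import *
C={'orange':((8,140,80),(22,255,255)),'blue':((100,140,30),(125,255,255)),'green':((60,120,40),(80,255,255)),'teal':((75,90,30),(95,255,255)),'purple':((130,100,40),(160,255,255))}
for n in('side','top'):
    d=snap(n)
    if n=='top': big(d,'topz.png',90,410,90,280,2.5)
    else: big(d,'sidez.png',140,360,90,350,2.3)
    for k,(lo,hi) in C.items():
        for c,s,m in blobs(d,lo,hi):
            z={'orange':72,'green':124,'purple':70}.get(k,50)
            print(n,k,c.round(1),s.tolist(),ray(d,*c,z).round(0))
E
```

```text
side orange [245.6 173.5] [237, 165, 18, 18, 259] [650. -21.  72.]
side orange [321.1 186.7] [312, 178, 20, 18, 278] [437. -37.  72.]
side orange [221.3 252.9] [210, 242, 23, 23, 408] [619. 239.  72.]
side orange [264.  273.8] [253, 262, 23, 25, 463] [507. 260.  72.]
side blue [239.1 276.6] [195, 228, 94, 81, 3612] [563. 273.  50.]
side green [503.7  60.4] [495, 49, 17, 21, 111] [ -67. -779.  124.]
side green [275.2 187.8] [262, 176, 28, 24, 463] [543.  49. 124.]
side teal [505.2  58.7] [495, 42, 17, 29, 196] [-123. -946.   50.]
side teal [288.7 158.8] [271, 141, 43, 32, 492] [ 553. -137.   50.]
side purple [228.1 206.3] [218, 192, 20, 30, 495] [655. 102.  70.]
top orange [274.7 176.3] [266, 168, 18, 18, 255] [651. -29.  72.]
top orange [177.4 184.8] [169, 176, 18, 19, 273] [620. 237.  72.]
top orange [167.1 226.1] [158, 217, 19, 19, 287] [507. 259.  72.]
top orange [279.4 255.6] [270, 247, 20, 19, 282] [436. -45.  72.]
top blue [177.  207.6] [145, 160, 66, 88, 2276] [560. 239.  50.]
top green [250.5 212.5] [238, 199, 27, 28, 478] [544.  35. 124.]
top teal [351.2 219.9] [314, 192, 77, 55, 2271] [ 538. -243.   50.]
top purple [235.7 171. ] [227, 162, 18, 19, 273] [663.  79.  70.]
```

```bash
ls pics
```

```text
side0.png
sidez.png
top0.png
topz.png
wrist0.png
```

View pics/topz.png

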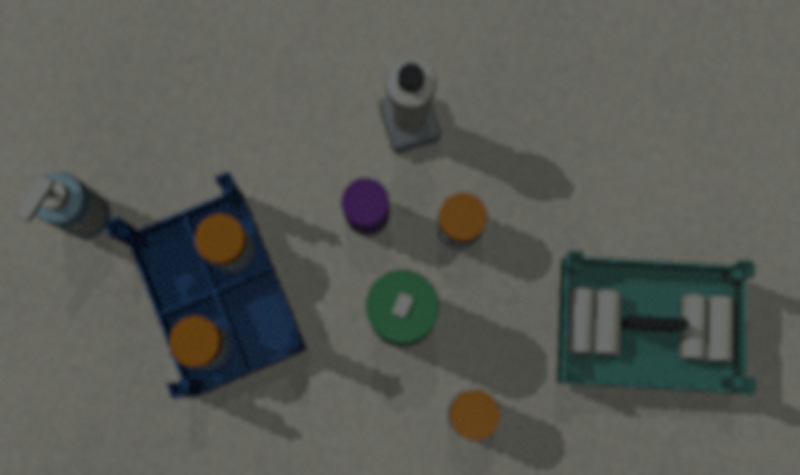

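View pics/sidez.png

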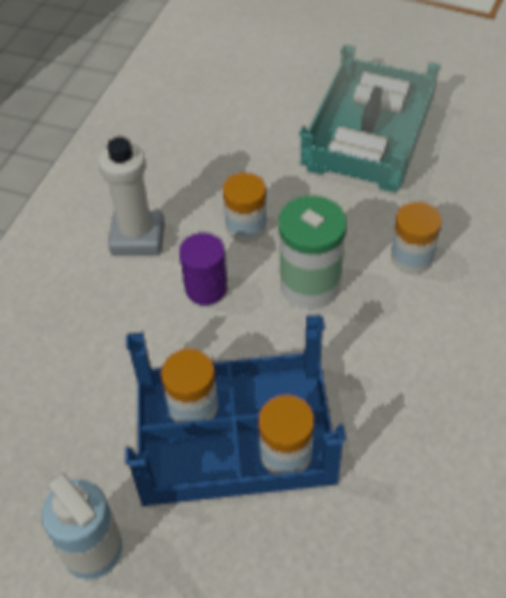

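```bash
cat >> h.py <<'E'
from scipy.spatial.transform import Rotation as Ro
def tool():
    o=ctrl.get_obs();q=o['tool_rot'];R=Ro.from_quat([q[1],q[2],q[3],q[0]]).as_matrix()
    return o,R
def yaw(R): return np.degrees(np.arctan2(R[1,2],R[0,2]))  # jaw dir yaw in world
def goto(P,jaw=None):
    """prints rows needed"""
    o,R=tool();d=np.array(P)-o['position'];y=yaw(R)
    t=R.T@d
    print('t',round(o['t'],2),'pos',o['position'].round(1),'jaw',round(y,2),'grip',round(o['grip_width'],1),'F',o['ft_force'].round(1),'j',o['joints'].round(2))
    print('tooldelta mm',t.round(1),'dist',np.linalg.norm(d).round(0))
    if jaw is not None:
        a=(jaw-y+180)%360-180
        print('yaw change',round(a,2),'=> turn about tool y', round(-a if R[2,1]<0 else a,2))
E
python3 - <<'E'
from h import *
o,R=tool();print(R.round(2));goto([436,-45,150],24)
d=snap('top');W=d['world_to_cam'];print(-W[:3,:3].T@W[:3,3])
E
```

```text
[[-0.97 -0.    0.24]
 [-0.24  0.   -0.97]
 [ 0.   -1.   -0.  ]]
t 0.25 pos [ 147.8 -607.   230.9] jaw -76.32 grip 85.5 F [ 0.5 -0.3 -0.9] j [ 1.26  0.41 -0.01  1.6   0.01  1.13 -0.08]
tooldelta mm [-413.    81.3 -477.8] dist 637.0
yaw change 100.32 => turn about tool y -100.32
[ 444.80651898   32.58725758 1099.97112559]
```

```bash
cat >> h.py <<'E'
def plan(P,jaw=None,n=None,vmax=38.,wmax=6.5):
    goto(P,jaw)
    o,R=tool();d=np.array(P,float)-o['position'];y=yaw(R)
    a=0 if jaw is None else (jaw-y+180)%360-180
    if n is None: n=max(1,int(np.ceil(max(np.linalg.norm(d)/vmax,abs(a)/wmax))))
    out=[]
    for i in range(n):
        Ri=Ro.from_rotvec([0,0,np.radians(a)*i/n]).as_matrix()@R
        s=Ri.T@(d/n)/1000
        out.append([round(v,4) for v in s]+[round(-a/n,2)])
    for i in range(0,n,8): print(str(sum(out[i:i+8],[])).replace(' ',''))
E
python3 - <<'E'
from h import *
plan([436,-45,190],24)
E
```

```text
t 0.3 pos [ 147.8 -607.1  231. ] jaw -76.32 grip 85.4 F [-0.4 -0.3  0.1] j [ 1.26  0.41 -0.01  1.6   0.01  1.13 -0.08]
tooldelta mm [-413.    41.2 -478. ] dist 633.0
yaw change 100.32 => turn about tool y -100.32
[np.float64(-0.0243),np.float64(0.0024),np.float64(-0.0281),np.float64(-5.9),np.float64(-0.0271),np.float64(0.0024),np.float64(-0.0255),np.float64(-5.9),np.float64(-0.0295),np.float64(0.0024),np.float64(-0.0226),np.float64(-5.9),np.float64(-0.0317),np.float64(0.0024),np.float64(-0.0194),np.float64(-5.9),np.float64(-0.0335),np.float64(0.0024),np.float64(-0.016),np.float64(-5.9),np.float64(-0.035),np.float64(0.0024),np.float64(-0.0125),np.float64(-5.9),np.float64(-0.0361),np.float64(0.0024),np.float64(-0.0088),np.float64(-5.9),np.float64(-0.0368),np.float64(0.0024),np.float64(-0.0051),np.float64(-5.9)]
[np.float64(-0.0371),np.float64(0.0024),np.float64(-0.0013),np.float64(-5.9),np.float64(-0.0371),np.float64(0.0024),np.float64(0.0026),np.float64(-5.9),np.float64(-0.0366),np.float64(0.0024),np.float64(0.0064),np.float64(-5.9),np.float64(-0.0358),np.float64(0.0024),np.float64(0.0101),np.float64(-5.9),np.float64(-0.0345),np.float64(0.0024),np.float64(0.0137),np.float64(-5.9),np.float64(-0.0329),np.float64(0.0024),np.float64(0.0172),np.float64(-5.9),np.float64(-0.031),np.float64(0.0024),np.float64(0.0205),np.float64(-5.9),np.float64(-0.0287),np.float64(0.0024),np.float64(0.0236),np.float64(-5.9)]
[np.float64(-0.0262),np.float64(0.0024),np.float64(0.0264),np.float64(-5.9)]
```

>>> {"fn": "apply_moves", "kwargs": {"steps": [-0.026, 0.0026, -0.03, 0, -0.026, 0.0026, -0.03, 0, -0.026, 0.0026, -0.03, 0, -0.026, 0.0026, -0.03, 0, -0.026, 0.0026, -0.03, 0, -0.026, 0.0026, -0.03, 0, -0.026, 0.0026, -0.03, 0, -0.026, 0.0026, -0.03, 0]}}

```text
t: 0.97
position: [293.6, -323.1, 210.6]
tool_rot: [-0.084, 0.084, -0.702, 0.702]
ft_force: [0.9, -0.5, -0.2]
grip_width: 85.5
```

>>> {"fn": "apply_moves", "kwargs": {"steps": [-0.026, 0.0026, -0.03, 0, -0.026, 0.0026, -0.03, 0, -0.026, 0.0026, -0.03, 0, -0.026, 0.0026, -0.03, 0, -0.026, 0.0026, -0.03, 0, -0.026, 0.0026, -0.03, 0, -0.026, 0.0026, -0.03, 0, -0.026, 0.0026, -0.03, 0]}}

```text
t: 1.63
position: [439.1, -40.7, 189.9]
tool_rot: [-0.084, 0.084, -0.702, 0.702]
ft_force: [0.6, -0.7, -0.1]
grip_width: 85.4
```

>>> {"fn": "apply_moves", "kwargs": {"steps": [0, 0, 0, -6.5, 0, 0, 0, -6.5, 0, 0, 0, -6.5, 0, 0, 0, -6.5, 0, 0, 0, -6.5, 0, 0, 0, -6.5, 0, 0, 0, -6.5, 0, 0, 0, -6.5]}}

```text
t: 2.3
position: [438.5, -42.5, 189.8]
tool_rot: [-0.385, 0.385, -0.593, 0.593]
ft_force: [-0.7, 0.1, -0.3]
grip_width: 85.5
```

>>> {"fn": "apply_moves", "kwargs": {"steps": [0, 0, 0, -6.5, 0, 0, 0, -6.5, 0, 0, 0, -6.5, 0, 0, 0, -6.5, 0, 0, 0, -6.5, 0, 0, 0, -6.5, 0, 0, 0, -6.5, 0, 0, 0, -3]}}

```text
t: 2.97
position: [438.5, -42.6, 189.8]
tool_rot: [-0.595, 0.595, -0.382, 0.382]
ft_force: [-0.1, -0.1, 0.6]
grip_width: 85.2
```

```bash
cat >> h.py <<'E'
OR=((8,140,80),(22,255,255))
def lids(d,z=78):
    for c,s,m in blobs(d,*OR):
        cs,_=cv2.findContours(m.astype(np.uint8),cv2.RETR_EXTERNAL,cv2.CHAIN_APPROX_NONE)
        k=max(cs,key=len); e=cv2.fitEllipse(k) if len(k)>10 else None
        print('lid',c.round(1),s.tolist(),ray(d,*c,z).round(1), e and np.round(e[1],1))
E
python3 - <<'E'
from h import *
goto([436,-45,190],24)
d=wrist();cv2.imwrite('pics/w1.png',d['img'][:,:,::-1]);lids(d)
E
```

```text
t 2.97 pos [438.5 -42.6 189.8] jaw 24.54 grip 85.2 F [-0.1 -0.1  0.6] j [ 0.65  0.22 -0.74  2.03  0.18  0.95  0.24]
tooldelta mm [ 1.2 -0.2 -3.2] dist 3.0
yaw change -0.54 => turn about tool y 0.54
lid [251.3 184.2] [223, 155, 57, 58, 2544] [435.7 -41.2  78. ] [55.5 56.6]
lid [451.3 254. ] [425, 226, 54, 53, 2061] [647.4 -24.8  78. ] [49.5 53.7]
```

View pics/w1.png

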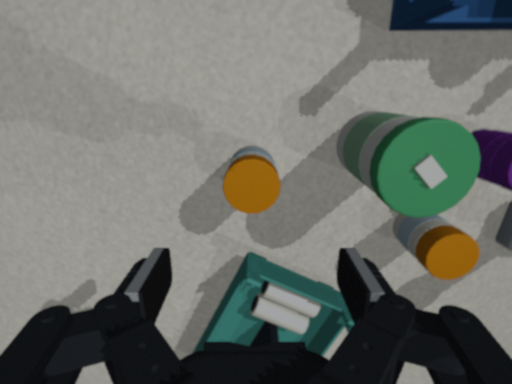

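The wrist view shows jar2's lid at (251,184) and jar1's at (451,254), with the jar directly under the tool as expected. I'll descend on jar2.

Run:
```python
from h import *
goto([437,-44,41],24.5)
```

```text
t 3.02 pos [438.5 -42.6 189.7] jaw 24.58 grip 85.3 F [ 0.2 -0.7  0.6] j [ 0.65  0.22 -0.74  2.03  0.18  0.95  0.24]
tooldelta mm [  0.6 148.7  -1.9] dist 149.0
yaw change -0.08 => turn about tool y 0.08
```

>>> {"fn": "apply_moves", "kwargs": {"steps": [0.0006, 0.025, -0.002, 0, 0, 0.025, 0, 0, 0, 0.025, 0, 0, 0, 0.025, 0, 0, 0, 0.025, 0, 0, 0, 0.024, 0, 0, 0, 0, 0, 0]}}

```text
t: 3.6
position: [434.4, -43.8, 37.4]
tool_rot: [-0.593, 0.594, -0.386, 0.383]
ft_force: [-0.6, -0.2, -0.1]
grip_width: 85.5
```

>>> {"fn": "apply_moves", "kwargs": {"steps": [0, 0, 0, 0, 0, 0, 0, 0, 0, 0, 0, 0, 0, 0, 0, 0, 0, 0, 0, 0, 0, 0, 0, 0], "gripper": 0.04, "force": 30}}

```text
t: 4.1
position: [437.9, -44.1, 42.2]
tool_rot: [0.594, -0.593, 0.383, -0.385]
ft_force: [-2.1, -0.1, 9.6]
grip_width: 53.2
```

Run:
```python
from h import *
goto([437,-44,180],24.5)
```

```text
t 4.1 pos [437.9 -44.1  42.2] jaw 24.16 grip 53.2 F [-2.1 -0.1  9.6] j [ 0.49  0.46 -0.61  2.18  0.45  0.63 -0.01]
tooldelta mm [  -0.2 -137.8   -0.5] dist 138.0
yaw change 0.34 => turn about tool y -0.34
```

>>> {"fn": "apply_moves", "kwargs": {"steps": [0, -0.012, 0, 0, 0, -0.025, 0, 0, 0, -0.025, 0, 0, 0, -0.025, 0, 0, 0, -0.025, 0, 0, 0, -0.025, 0, 0, 0, -0.012, 0, 0]}}

```text
t: 4.68
position: [438.0, -43.8, 193.2]
tool_rot: [0.594, -0.593, 0.383, -0.386]
ft_force: [0.4, -0.2, -1.3]
grip_width: 53.0
```

Run:
```python
from h import *
goto([536,199,180],24.5)
d=wrist();cv2.imwrite('pics/w2.png',d['img'][:,:,::-1])
```

```text
t 4.68 pos [438.  -43.8 193.2] jaw 24.17 grip 53.0 F [ 0.4 -0.2 -1.3] j [ 0.66  0.21 -0.76  2.03  0.18  0.96  0.24]
tooldelta mm [-181.4   13.3  188.8] dist 262.0
yaw change 0.33 => turn about tool y -0.33
```

View pics/w2.png

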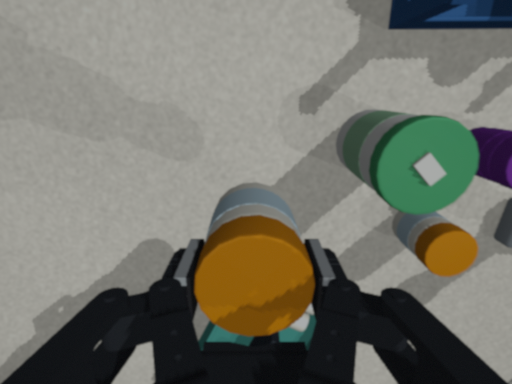

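Jar2 is held upright between the pads, with the lid at (255,275). Next I'll move to a pose where the crate is in view.

Run:
```python
from h import *
goto([600,166,260],24)
```

```text
t 4.73 pos [438.8 -43.9 194.2] jaw 24.17 grip 53.5 F [0.9 0.5 0.4] j [ 0.66  0.21 -0.76  2.03  0.18  0.96  0.24]
tooldelta mm [-125.2  -65.2  233.3] dist 273.0
yaw change -0.17 => turn about tool y 0.17
```

>>> {"fn": "apply_moves", "kwargs": {"steps": [-0.007, -0.016, 0.014, 0, -0.016, -0.03, 0.028, 0, -0.016, -0.015, 0.03, 0, -0.016, -0.004, 0.032, 0, -0.018, 0, 0.034, 0, -0.018, 0, 0.034, 0, -0.018, 0, 0.034, 0, -0.016, 0, 0.028, 0]}}

```text
t: 5.4
position: [599.2, 166.5, 252.4]
tool_rot: [0.594, -0.594, 0.384, -0.384]
ft_force: [-0.7, -0.8, -1.8]
grip_width: 53.4
```

>>> {"fn": "apply_moves", "kwargs": {"steps": [0, 0, 0, 0, 0, 0, 0, 0, 0, 0, 0, 0]}}

```text
t: 5.65
position: [597.6, 164.3, 252.3]
tool_rot: [-0.593, 0.594, -0.384, 0.384]
ft_force: [-0.2, -0.7, -1.8]
grip_width: 53.4
```

Run:
```python
from h import *
goto([536,199,180],24.5)
d=wrist();cv2.imwrite('pics/w3.png',d['img'][:,:,::-1]);np.savez('w3.npz',**d);lids(d,83)
```

```text
t 5.65 pos [597.6 164.3 252.3] jaw 24.2 grip 53.4 F [-0.2 -0.7 -1.8] j [ 0.18  0.49 -0.76  1.54  0.35  1.25 -0.21]
tooldelta mm [-56.9  72.3 -41.8] dist 101.0
yaw change 0.3 => turn about tool y -0.3
lid [208.6  49.1] [182, 20, 54, 60, 2570] [507.6 257.4  83. ] [52.9 59.9]
lid [300.3 117.7] [275, 93, 51, 51, 2066] [618.5 236.3  83. ] [49.5 51.3]
lid [253.9 276.3] [194, 216, 121, 120, 11207] [654.   39.3  83. ] [118.1 119.3]
```

View pics/w3.png

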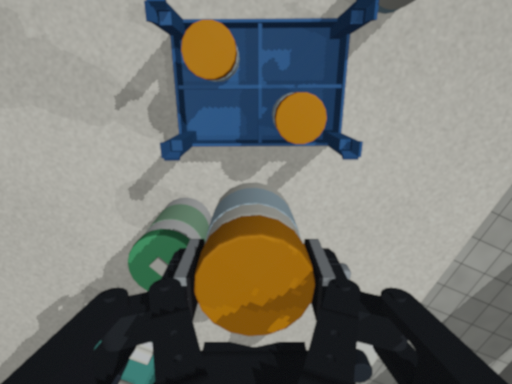

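Run:
```python
from h import *
d=dict(np.load('w3.npz'));big(d,'w3z.png',135,395,0,170,3)
```

```text
(no output)
```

View pics/w3z.png

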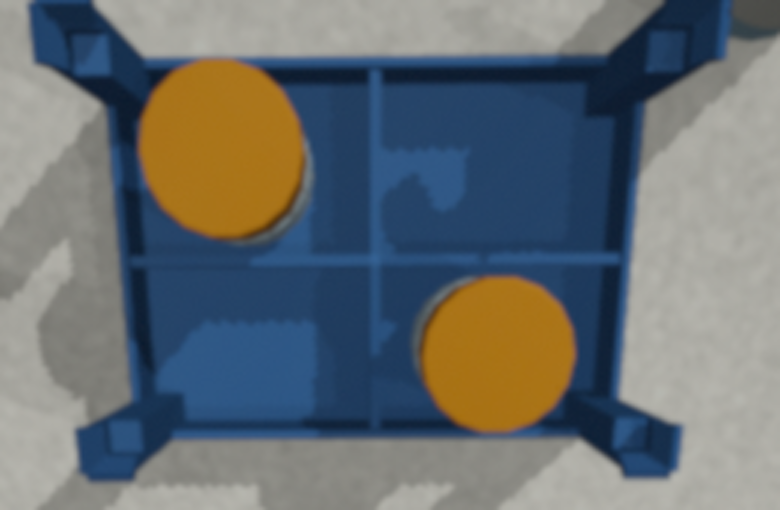

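Run:
```python
from h import *
d=dict(np.load('w3.npz'))
r=lambda x,y,z: ray(d,135+x/3-0.33,y/3-.33,z)
print('cross',r(375,260,33))
L=[r(*p,86) for p in((90,53),(665,48),(126,436),(630,434))]
print(np.round(L,1),np.mean(L,0))
ang=lambda a,b:np.degrees(np.arctan2(b[1]-a[1],b[0]-a[0]))
print(ang(L[0],L[1]),ang(L[2],L[3]),ang(L[2],L[0])-90,ang(L[3],L[1])-90,np.linalg.norm(L[0]-L[1]),np.linalg.norm(L[2]-L[3]),np.linalg.norm(L[0]-L[2]),np.linalg.norm(L[3]-L[1]))
a,b=r(132,262,33),r(622,258,33);print('divx',ang(a,b),np.linalg.norm(a-b),(a+b)/2)
a,b=r(376,428,33),r(376,70,33);print('divy',ang(a,b)-90,np.linalg.norm(a-b),(a+b)/2)
t=snap('top');big(t,'t2.png',125,225,150,260,6)
P=[r(375,260,33)]+L
print([np.round((np.array(proj(t,p))-(125,150))*6,0) for p in P])
```

```text
cross [567.46294508 248.11065321  33.        ]
[[461.  265.5  86. ]
 [623.3 340.   86. ]
 [510.9 157.1  86. ]
 [673.6 231.1  86. ]] [567.2170526  248.43596716  86.        ]
24.64488198231709 24.451560446164514 24.676292901122366 24.787216538340658 178.57465969934438 178.8081761184373 119.31886940385213 119.92253655422982
divx 24.65610143007239 191.32278353219462 [568.09832193 248.39570545  33.        ]
divy 24.596388592383207 131.0074857923097 [567.83417624 248.23777155  33.        ]
[array([301., 334.]), array([224., 559.]), array([ 82., 192.]), array([475., 451.]), array([329.,  89.])]
```

View pics/t2.png

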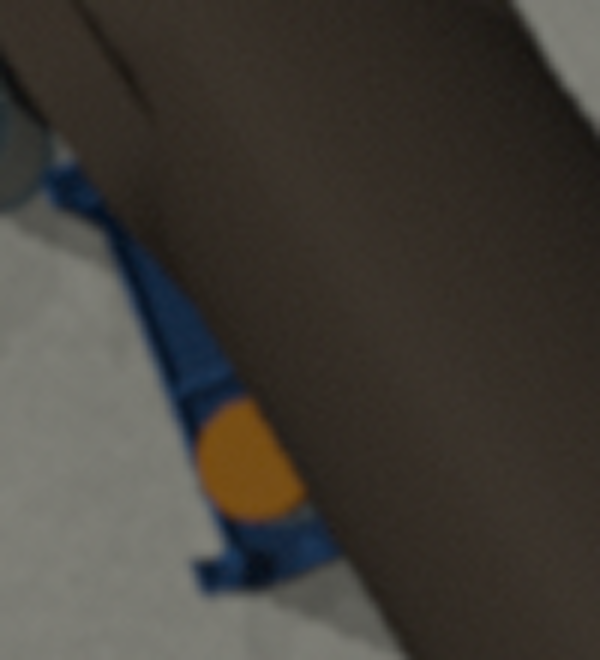

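Wrist view: the divider crossing is at (260,87), and the four ledges and both dividers agree on a crate centre of (567.5, 248.3) with yaw 24.6°. The measured spans of 191 and 131 mm match the crate's size. The packed lids are at (209,49) and (300,118). The empty cells come out at about (541,199) and (594,298).

Run:
```python
from h import *
goto([540.7,198.7,130],24.6)
```

```text
t 5.75 pos [597.8 163.1 252.9] jaw 24.1 grip 53.2 F [-0.1 -0.3 -2. ] j [ 0.18  0.49 -0.76  1.54  0.35  1.25 -0.21]
tooldelta mm [-55.9 122.9 -37.5] dist 140.0
yaw change 0.5 => turn about tool y -0.5
```

>>> {"fn": "apply_moves", "kwargs": {"steps": [-0.014, 0, -0.0095, -0.5, -0.014, 0.01, -0.0095, 0, -0.014, 0.02, -0.0095, 0, -0.014, 0.03, -0.009, 0, 0, 0.03, 0, 0, 0, 0.025, 0, 0, 0, 0.008, 0, 0, 0, 0, 0, 0]}}

```text
t: 6.42
position: [539.8, 198.0, 128.5]
tool_rot: [-0.594, 0.596, -0.383, 0.382]
ft_force: [-0.7, 0.1, -1.0]
grip_width: 53.3
```

>>> {"fn": "apply_moves", "kwargs": {"steps": [0, 0, 0, 0, 0, 0, 0, 0]}}

```text
t: 6.58
position: [541.9, 200.1, 131.9]
tool_rot: [0.596, -0.594, 0.381, -0.382]
ft_force: [0.6, 0.2, -1.4]
grip_width: 53.2
```

Run:
```python
from h import *
goto([540.7,198.7,48],24.6)
d=wrist();cv2.imwrite('pics/w4.png',d['img'][:,:,::-1]);snap('side','s4.png')
```

```text
t 6.58 pos [541.9 200.1 131.9] jaw 24.63 grip 53.2 F [ 0.6  0.2 -1.4] j [ 0.1   0.54 -0.74  1.78  0.43  0.98 -0.38]
tooldelta mm [ 0.8 83.9 -1.9] dist 84.0
yaw change -0.03 => turn about tool y 0.03
```

View pics/w4.png

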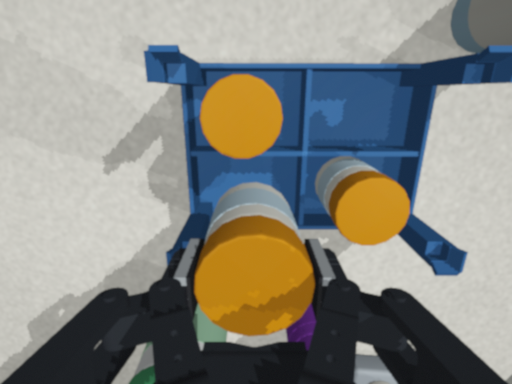

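View pics/s4.png

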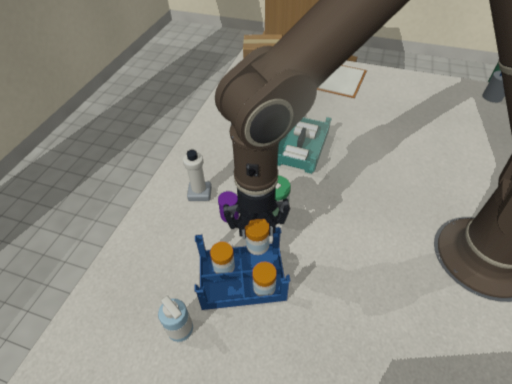

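The held jar is over the empty cell and clear of the posts, so I'll lower it.

>>> {"fn": "apply_moves", "kwargs": {"steps": [0.001, 0.016, -0.002, 0, 0, 0.016, 0, 0, 0, 0.016, 0, 0, 0, 0.016, 0, 0, 0, 0.01, 0, 0, 0, 0.005, 0, 0, 0, 0, 0, 0, 0, 0, 0, 0]}}

```text
t: 7.35
position: [539.8, 198.5, 51.7]
tool_rot: [0.596, -0.595, 0.381, -0.382]
ft_force: [0.4, 0.5, -1.3]
grip_width: 53.5
```

>>> {"fn": "apply_moves", "kwargs": {"steps": [0, 0, 0, 0, 0, 0, 0, 0, 0, 0, 0, 0]}}

```text
t: 7.6
position: [539.8, 198.4, 51.8]
tool_rot: [0.596, -0.595, 0.381, -0.382]
ft_force: [1.1, -0.5, -1.8]
grip_width: 53.2
```

>>> {"fn": "apply_moves", "kwargs": {"steps": [0, 0.001, 0, 0, 0, 0.001, 0, 0, 0, 0.001, 0, 0, 0, 0, 0, 0]}}

```text
t: 7.93
position: [539.2, 198.1, 47.8]
tool_rot: [-0.595, 0.595, -0.382, 0.382]
ft_force: [0.5, 0.0, -1.6]
grip_width: 53.0
```

>>> {"fn": "apply_moves", "kwargs": {"steps": [0, 0.001, 0, 0, 0, 0, 0, 0]}}

```text
t: 8.1
position: [539.3, 198.3, 47.4]
tool_rot: [-0.595, 0.595, -0.381, 0.382]
ft_force: [-1.6, -1.5, 3.4]
grip_width: 53.3
```

>>> {"fn": "apply_moves", "kwargs": {"steps": [0, 0.001, 0, 0, 0, 0, 0, 0]}}

```text
t: 8.27
position: [539.3, 198.4, 47.2]
tool_rot: [-0.595, 0.595, -0.381, 0.382]
ft_force: [-3.8, -3.2, 12.6]
grip_width: 53.3
```

Contact at 47.4, which matches the floor height. I'll ease off slightly and release.

>>> {"fn": "apply_moves", "kwargs": {"steps": [0, -0.001, 0, 0, 0, 0, 0, 0]}}

```text
t: 8.43
position: [539.5, 198.3, 47.3]
tool_rot: [0.595, -0.595, 0.381, -0.382]
ft_force: [-1.4, -1.3, 4.1]
grip_width: 53.2
```

>>> {"fn": "apply_moves", "kwargs": {"steps": [0, 0, 0, 0, 0, 0, 0, 0, 0, 0, 0, 0, 0, 0, 0, 0], "gripper": 0.07}}

```text
t: 8.77
position: [539.4, 198.2, 46.9]
tool_rot: [-0.595, 0.595, -0.382, 0.382]
ft_force: [-0.3, -0.2, -0.9]
grip_width: 70.0
```

>>> {"fn": "apply_moves", "kwargs": {"steps": [0, -0.01, 0, 0, 0, -0.025, 0, 0, 0, -0.03, 0, 0, 0, -0.03, 0, 0, 0, -0.03, 0, 0, 0, -0.02, 0, 0]}}

```text
t: 9.27
position: [539.9, 199.0, 195.8]
tool_rot: [0.596, -0.595, 0.381, -0.382]
ft_force: [1.2, 0.1, 0.1]
grip_width: 70.3
```

Run:
```python
from h import *
goto([650,-28,180],24.6)
d=wrist();cv2.imwrite('pics/w5.png',d['img'][:,:,::-1]);snap('side','s5.png');lids(d,83)
```

```text
t 9.27 pos [539.9 199.  195.8] jaw 24.71 grip 70.3 F [1.2 0.1 0.1] j [ 0.14  0.47 -0.78  1.73  0.37  1.09 -0.33]
tooldelta mm [252.3  15.8   5.1] dist 253.0
yaw change -0.11 => turn about tool y 0.11
lid [246.4 110.6] [216, 79, 62, 64, 3134] [506.6 258.   83. ] [61.1 63.5]
lid [251.3 184. ] [223, 155, 58, 58, 2592] [537.4 200.4  83. ] [56.4 56.8]
lid [346.5 183.1] [316, 155, 62, 57, 2735] [616.6 237.8  83. ] [55.9 60.5]
```

View pics/w5.png

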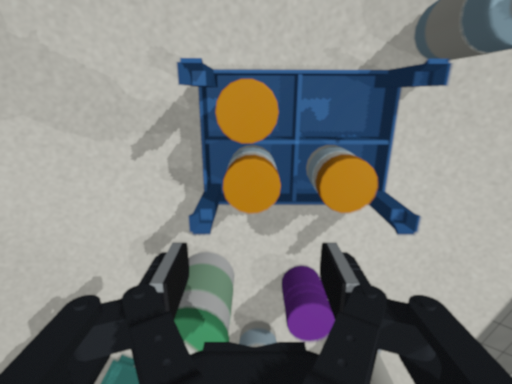

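Jar2 stands in its cell, with its lid at (251,184), and the neighbouring jars look unmoved. Now jar1.

Run:
```python
from h import *
t=snap('top')
print('handpiece base',ray(t,90+410/2.5,90+125/2.5,10),'pump',ray(t,90+60/2.5,90+200/2.5,110))
goto([650,-28,190],24.6)
```

```text
handpiece base [771.2247453   30.00978119  10.        ] pump [649.79532637 400.54625507 110.        ]
t 9.42 pos [540.2 198.8 194.5] jaw 24.68 grip 70.0 F [ 0.  -1.1 -0.9] j [ 0.14  0.47 -0.78  1.73  0.37  1.09 -0.33]
tooldelta mm [251.9   4.7   5.1] dist 252.0
yaw change -0.08 => turn about tool y 0.08
```

>>> {"fn": "apply_moves", "kwargs": {"steps": [0.02, 0, 0, 0, 0.035, 0, 0.001, 0, 0.04, 0, 0.001, 0, 0.04, 0, 0.001, 0, 0.04, 0.002, 0.001, 0, 0.04, 0.002, 0.001, 0, 0.025, 0.002, 0, 0, 0.012, 0, 0, 0], "gripper": 0.085}}

```text
t: 10.08
position: [649.4, -34.3, 183.9]
tool_rot: [-0.593, 0.595, -0.384, 0.383]
ft_force: [-0.5, 0.1, 0.2]
grip_width: 85.2
```

>>> {"fn": "apply_moves", "kwargs": {"steps": [0, 0, 0, 0, 0, 0, 0, 0, 0, 0, 0, 0]}}

```text
t: 10.33
position: [648.3, -25.7, 186.1]
tool_rot: [0.596, -0.596, 0.381, -0.38]
ft_force: [-1.0, 1.2, 0.1]
grip_width: 85.1
```

Run:
```python
from h import *
goto([650,-28,41],24.6)
d=wrist();cv2.imwrite('pics/w6.png',d['img'][:,:,::-1]);lids(d,78)
```

```text
t 10.33 pos [648.3 -25.7 186.1] jaw 24.86 grip 85.1 F [-1.   1.2  0.1] j [ 0.44  0.59 -0.71  1.55  0.41  1.15  0.08]
tooldelta mm [  3.  145.1   0.6] dist 145.0
yaw change -0.26 => turn about tool y 0.26
lid [255.  188.8] [227, 160, 57, 58, 2581] [649.8 -25.7  78. ] [55.8 57.2]
```

View pics/w6.png

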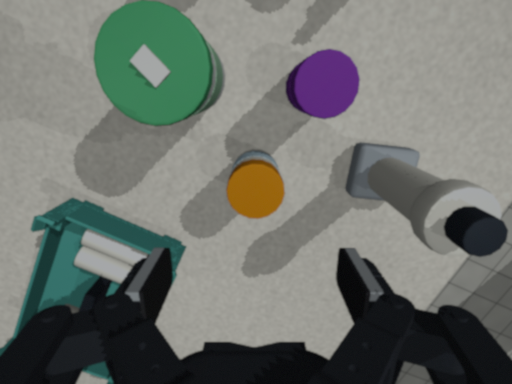

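The wrist view shows jar1's lid at (255,189). The tray corner, tub and handpiece are all clear of the fingers.

>>> {"fn": "apply_moves", "kwargs": {"steps": [0.004, 0.02, 0.001, 0.3, 0, 0.025, 0, 0, 0, 0.025, 0, 0, 0, 0.025, 0, 0, 0, 0.025, 0, 0, 0, 0.02, 0, 0, 0, 0.005, 0, 0, 0, 0, 0, 0]}}

```text
t: 11.05
position: [650.4, -30.1, 40.0]
tool_rot: [-0.594, 0.595, -0.383, 0.381]
ft_force: [-0.4, -0.4, -0.1]
grip_width: 85.7
```

>>> {"fn": "apply_moves", "kwargs": {"steps": [0, 0, 0, 0, 0, 0, 0, 0]}}

```text
t: 11.22
position: [652.8, -31.0, 43.0]
tool_rot: [0.595, -0.594, 0.382, -0.384]
ft_force: [0.1, -0.2, 0.1]
grip_width: 85.1
```

>>> {"fn": "apply_moves", "kwargs": {"steps": [0, 0, 0, 0, 0, 0, 0, 0, 0, 0, 0, 0, 0, 0, 0, 0, 0, 0, 0, 0, 0, 0, 0, 0], "gripper": 0.04, "force": 30}}

```text
t: 11.72
position: [652.3, -31.9, 42.2]
tool_rot: [0.594, -0.594, 0.383, -0.384]
ft_force: [-1.8, 0.5, 5.6]
grip_width: 53.3
```

>>> {"fn": "apply_moves", "kwargs": {"steps": [0, -0.012, 0, 0, 0, -0.025, 0, 0, 0, -0.03, 0, 0, 0, -0.03, 0, 0, 0, -0.03, 0, 0, 0, -0.025, 0, 0, 0, -0.01, 0, 0]}}

```text
t: 12.3
position: [653.1, -31.4, 207.8]
tool_rot: [0.595, -0.593, 0.382, -0.385]
ft_force: [0.7, 0.6, 0.1]
grip_width: 53.2
```

Run:
```python
from h import *
goto([595.5,295.5,200],24.6)
```

```text
t 12.3 pos [653.1 -31.4 207.8] jaw 24.39 grip 53.2 F [0.7 0.6 0.1] j [ 0.44  0.58 -0.71  1.52  0.39  1.19  0.09]
tooldelta mm [-321.5    7.5   82.5] dist 332.0
yaw change 0.21 => turn about tool y -0.21
```

>>> {"fn": "apply_moves", "kwargs": {"steps": [-0.018, 0, 0.005, 0, -0.03, 0, 0.007, -0.2, -0.036, 0, 0.009, 0, -0.039, 0, 0.01, 0, -0.039, 0, 0.01, 0, -0.039, 0, 0.01, 0, -0.039, 0, 0.01, 0, -0.036, 0, 0.01, 0]}}

```text
t: 12.97
position: [600.2, 250.7, 202.4]
tool_rot: [-0.595, 0.595, -0.382, 0.382]
ft_force: [0.2, 0.3, -1.3]
grip_width: 53.4
```

>>> {"fn": "apply_moves", "kwargs": {"steps": [-0.028, 0, 0.007, 0, -0.016, 0, 0.004, 0, 0, 0, 0, 0, 0, 0, 0, 0, 0, 0, 0, 0]}}

```text
t: 13.38
position: [593.5, 291.9, 202.3]
tool_rot: [-0.594, 0.595, -0.382, 0.382]
ft_force: [0.5, 0.3, -1.6]
grip_width: 52.9
```

Run:
```python
from h import *
goto([595.5,295.5,120],24.6)
d=wrist();cv2.imwrite('pics/w7.png',d['img'][:,:,::-1])
```

```text
t 13.38 pos [593.5 291.9 202.3] jaw 24.53 grip 52.9 F [ 0.5  0.3 -1.6] j [-0.06  0.61 -0.73  1.5   0.42  1.2  -0.43]
tooldelta mm [-2.5 82.3  3.4] dist 82.0
yaw change 0.07 => turn about tool y -0.07
```

View pics/w7.png

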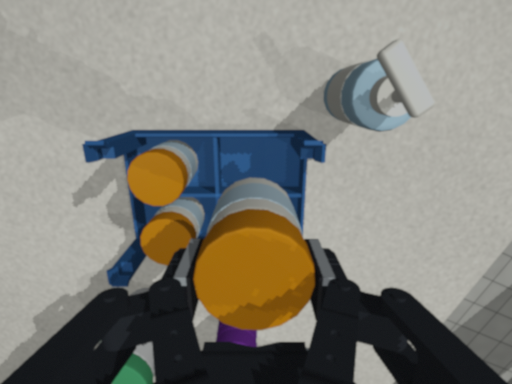

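Run:
```python
from h import *
d=wrist()
for p in((393,48),(428,105),(340,95),(385,128)): print(ray(d,*p,140).round(0))
goto([595.5,295.5,80],24.6)
```

```text
[630. 427. 140.]
[671. 408. 140.]
[613. 388. 140.]
[653. 383. 140.]
t 13.48 pos [594.  291.3 202.6] jaw 24.45 grip 53.2 F [-0.5 -0.1 -1.2] j [-0.06  0.6  -0.73  1.5   0.42  1.2  -0.43]
tooldelta mm [ -3.3 122.6   3.2] dist 123.0
yaw change 0.15 => turn about tool y -0.15
```

>>> {"fn": "apply_moves", "kwargs": {"steps": [-0.003, 0.02, 0.003, -0.1, 0, 0.025, 0, 0, 0, 0.025, 0, 0, 0, 0.025, 0, 0, 0, 0.015, 0, 0, 0, 0.008, 0, 0, 0, 0, 0, 0, 0, 0, 0, 0]}}

```text
t: 14.15
position: [595.3, 297.2, 85.7]
tool_rot: [0.595, -0.595, 0.382, -0.382]
ft_force: [0.8, 0.6, -0.9]
grip_width: 53.0
```

Run:
```python
from h import *
goto([595.5,295.5,52],24.6)
d=wrist();cv2.imwrite('pics/w8.png',d['img'][:,:,::-1])
```

```text
t 14.15 pos [595.3 297.2  85.7] jaw 24.65 grip 53.0 F [ 0.8  0.6 -0.9] j [-0.09  0.72 -0.68  1.59  0.51  1.01 -0.5 ]
tooldelta mm [ 1.6 33.7 -0.5] dist 34.0
yaw change -0.05 => turn about tool y 0.05
```

View pics/w8.png

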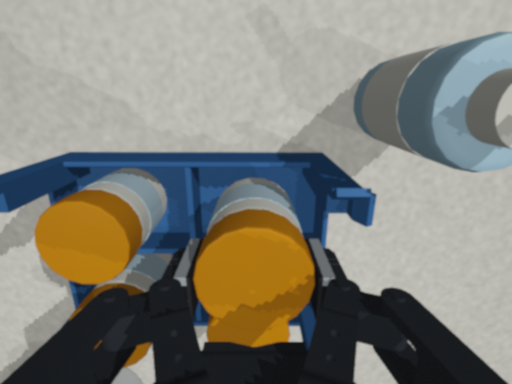

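The held jar is between the divider and the outer wall and clear of the post. I'll continue down.

>>> {"fn": "apply_moves", "kwargs": {"steps": [0.0015, 0.012, 0, 0, 0, 0.012, 0, 0, 0, 0.009, 0, 0, 0, 0, 0, 0, 0, 0, 0, 0]}}

```text
t: 14.62
position: [594.8, 295.6, 51.0]
tool_rot: [-0.595, 0.596, -0.382, 0.381]
ft_force: [-0.0, 0.9, -0.9]
grip_width: 53.5
```

>>> {"fn": "apply_moves", "kwargs": {"steps": [0, 0.001, 0, 0, 0, 0.001, 0, 0, 0, 0, 0, 0]}}

```text
t: 14.87
position: [595.6, 296.1, 50.3]
tool_rot: [0.595, -0.595, 0.381, -0.382]
ft_force: [0.2, -0.4, -1.8]
grip_width: 53.0
```

>>> {"fn": "apply_moves", "kwargs": {"steps": [0, 0.001, 0, 0, 0, 0, 0, 0]}}

```text
t: 15.03
position: [595.5, 295.9, 49.1]
tool_rot: [0.595, -0.595, 0.382, -0.382]
ft_force: [-0.5, -0.3, -1.2]
grip_width: 53.0
```

>>> {"fn": "apply_moves", "kwargs": {"steps": [0, 0.001, 0, 0, 0, 0, 0, 0]}}

```text
t: 15.2
position: [595.4, 295.8, 48.0]
tool_rot: [-0.595, 0.595, -0.382, 0.382]
ft_force: [0.2, 0.1, -0.1]
grip_width: 53.1
```

>>> {"fn": "apply_moves", "kwargs": {"steps": [0, 0.0005, 0, 0, 0, 0, 0, 0]}}

```text
t: 15.37
position: [595.4, 295.8, 47.5]
tool_rot: [-0.595, 0.595, -0.382, 0.382]
ft_force: [0.2, 0.5, -2.2]
grip_width: 53.3
```

>>> {"fn": "apply_moves", "kwargs": {"steps": [0, 0.0005, 0, 0, 0, 0, 0, 0]}}

```text
t: 15.53
position: [595.4, 296.0, 47.3]
tool_rot: [0.595, -0.595, 0.382, -0.382]
ft_force: [-0.9, -0.4, 1.0]
grip_width: 53.4
```

Touching, so I'll release and lift.

>>> {"fn": "apply_moves", "kwargs": {"steps": [0, 0, 0, 0, 0, 0, 0, 0, 0, 0, 0, 0, 0, 0, 0, 0], "gripper": 0.07}}

```text
t: 15.87
position: [595.5, 295.9, 47.1]
tool_rot: [0.595, -0.595, 0.382, -0.382]
ft_force: [0.1, -0.1, -0.9]
grip_width: 70.1
```

>>> {"fn": "apply_moves", "kwargs": {"steps": [0, -0.01, 0, 0, 0, -0.025, 0, 0, 0, -0.03, 0, 0, 0, -0.03, 0, 0, 0, -0.035, 0, 0, 0, -0.035, 0, 0, 0, -0.02, 0, 0]}}

```text
t: 16.45
position: [596.1, 297.0, 237.4]
tool_rot: [0.597, -0.594, 0.381, -0.382]
ft_force: [0.3, -0.6, 0.6]
grip_width: 69.9
```

Run:
```python
from h import *
goto([540,-225,240],0)
d=wrist();cv2.imwrite('pics/w9.png',d['img'][:,:,::-1]);lids(d,83)
```

```text
t 16.45 pos [596.1 297.  237.4] jaw 24.7 grip 69.9 F [ 0.3 -0.6  0.6] j [-0.06  0.58 -0.75  1.45  0.4   1.26 -0.41]
tooldelta mm [ 450.8   -4.2 -269.1] dist 525.0
yaw change -24.7 => turn about tool y 24.7
lid [252.3 170. ] [228, 145, 50, 51, 1993] [593.6 301.1  83. ] [49.1 50. ]
lid [161.9 171.7] [136, 147, 53, 51, 2109] [507.8 259.8  83. ] [49.7 52.2]
lid [170.7 226. ] [146, 204, 50, 46, 1694] [537.2 204.1  83. ] [42.2 50.5]
lid [249.2 227.1] [226, 204, 48, 47, 1734] [618.  239.5  83. ] [46.  46.3]
```

View pics/w9.png

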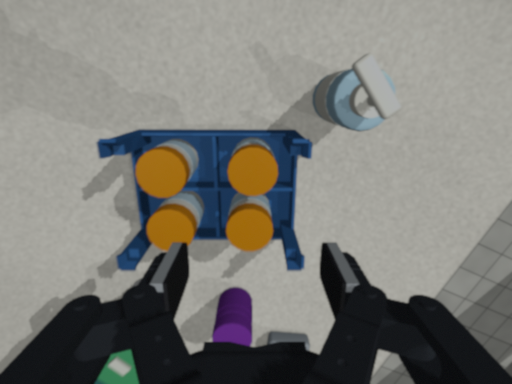

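All four jars stand in their cells, with lids at (252,170), (162,172), (171,226) and (249,227). Now the tray.

>>> {"fn": "apply_moves", "kwargs": {"steps": [0.015, 0, -0.009, 0, 0.028, 0, -0.016, 0, 0.032, 0, -0.019, 0, 0.033, 0, -0.0195, 0, 0.033, 0, -0.0195, 0, 0.033, 0, -0.0195, 0, 0.033, 0, -0.0195, 0, 0.033, 0, -0.0195, 0], "gripper": 0.085}}

```text
t: 17.17
position: [566.5, 17.0, 232.7]
tool_rot: [0.595, -0.595, 0.381, -0.382]
ft_force: [0.6, 0.3, 0.7]
grip_width: 84.8
```

>>> {"fn": "apply_moves", "kwargs": {"steps": [0.033, 0, -0.0195, 0, 0.033, 0, -0.0195, 0, 0.033, 0, -0.0195, 0, 0.033, 0, -0.0195, 0, 0.033, 0, -0.0195, 0, 0.033, 0, -0.0195, 0, 0.026, 0, -0.015, 0, 0.013, 0, -0.008, 0]}}

```text
t: 17.83
position: [537.5, -260.3, 232.1]
tool_rot: [-0.594, 0.595, -0.383, 0.383]
ft_force: [-0.4, -1.0, -0.4]
grip_width: 84.9
```

>>> {"fn": "apply_moves", "kwargs": {"steps": [0, 0, 0, 6.5, 0, 0, 0, 6.5, 0, 0, 0, 6.5, 0, 0, 0, 6.5, 0, 0, 0, 0, 0, 0, 0, 0, 0, 0, 0, 0]}}

```text
t: 18.42
position: [539.0, -254.4, 232.3]
tool_rot: [-0.495, 0.495, -0.505, 0.505]
ft_force: [0.7, 1.4, -0.0]
grip_width: 85.1
```

Run:
```python
from h import *
t=snap('top','t10.png');p=ray(t,90+655/2.5,90+325/2.5,72);print(p)
goto([p[0],p[1],240],0)
d=wrist();cv2.imwrite('pics/w10.png',d['img'][:,:,::-1]);np.savez('w10.npz',**d)
```

```text
[ 535.61498692 -239.37461112   72.        ]
t 18.47 pos [ 539.  -254.6  232.2] jaw -1.1 grip 85.2 F [ 0.  -0.6 -0.6] j [ 0.79  0.43 -0.59  1.64  0.25  1.15  0.12]
tooldelta mm [-15.1  -7.8  -3.6] dist 17.0
yaw change 1.1 => turn about tool y -1.1
```

View pics/w10.png

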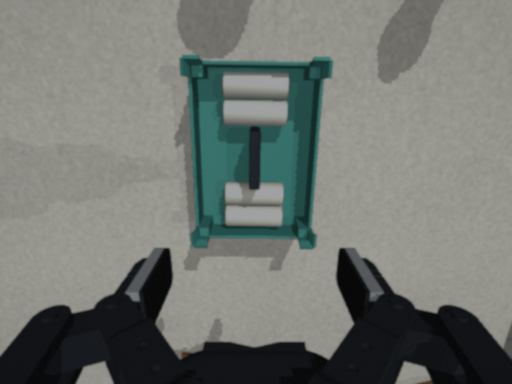

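Run:
```python
from h import *
d=dict(np.load('w10.npz'));big(d,'w10z.png',165,345,45,255,3)
h=cv2.cvtColor(d['img'],cv2.COLOR_RGB2HSV);g=h[...,2]
m=((g<45)).astype(np.uint8);m[:115]=0;m[200:]=0;m[:,:235]=0;m[:,275:]=0
n,l,s,c=cv2.connectedComponentsWithStats(m);i=1+np.argmax(s[1:,4]);print(s[i],c[i])
```

```text
[249 127  11  61 559] [254.07692308 156.43470483]
```

View pics/w10z.png

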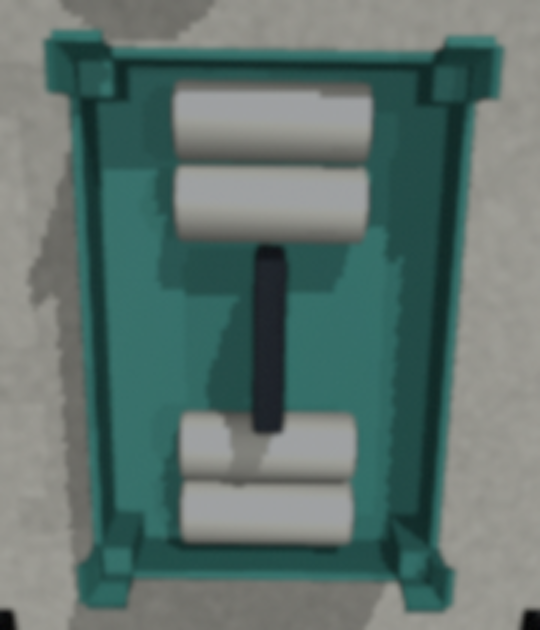

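Run:
```python
from h import *
d=dict(np.load('w10.npz'))
r=lambda x,y,z: ray(d,165+x/3-0.33,45+y/3-.33,z)
ang=lambda a,b:np.degrees(np.arctan2(b[1]-a[1],b[0]-a[0]))
a,b=r(271,258,72),r(268,432,72);print('web',a,b,np.linalg.norm(a-b),(a+b)/2,ang(b,a)-90)
L=[r(*p,60) for p in((97,78),(450,83),(118,557),(412,560))]
print(np.round(L,1),np.mean(L,0),ang(L[0],L[1]),ang(L[2],L[3]),ang(L[2],L[0])-90,ang(L[3],L[1])-90)
print([np.linalg.norm(L[i]-L[j]).round(1) for i,j in((0,1),(2,3),(0,2),(1,3))])
```

```text
web [ 541.74224011 -209.40788747   72.        ] [ 539.52385458 -272.12132487   72.        ] 62.75266102032749 [ 540.63304735 -240.76460617   72.        ] -2.025900017562762
[[ 484.7 -150.5   60. ]
 [ 602.7 -154.2   60. ]
 [ 478.6 -327.5   60. ]
 [ 596.  -331.1   60. ]] [ 540.50960179 -240.81980441   60.        ] -1.8332176004256917 -1.7694355745573855 -1.9876786584966908 -2.1641921271537825
[np.float64(118.1), np.float64(117.5), np.float64(177.1), np.float64(177.0)]
```

Tray: web ends at (255,130) and (254,188), corner ledges consistent. The centre is (540.6, -240.8), the grip direction is -1.9°, and the 62.8 mm web length matches the stated 64.

Run:
```python
from h import *
goto([540.6,-240.8,39],-1.9)
```

```text
t 18.52 pos [ 538.9 -254.7  232.1] jaw -1.15 grip 85.0 F [ 0.5 -0.1  0.6] j [ 0.8   0.43 -0.59  1.64  0.25  1.15  0.12]
tooldelta mm [-13.9 193.2   1.4] dist 194.0
yaw change -0.75 => turn about tool y 0.75
```

>>> {"fn": "apply_moves", "kwargs": {"steps": [-0.014, 0.015, 0.0014, 0.75, 0, 0.03, 0, 0, 0, 0.03, 0, 0, 0, 0.03, 0, 0, 0, 0.02, 0, 0, 0, 0, 0, 0, 0, 0, 0, 0], "gripper": 0.05}}

```text
t: 19.1
position: [540.1, -240.8, 106.5]
tool_rot: [0.491, -0.491, 0.509, -0.508]
ft_force: [0.1, 0.7, 0.1]
grip_width: 49.9
```

Run:
```python
from h import *
goto([540.6,-240.8,39],-1.9)
d=wrist();cv2.imwrite('pics/w11.png',d['img'][:,:,::-1])
```

```text
t 19.1 pos [ 540.1 -240.8  106.5] jaw -2.0 grip 49.9 F [0.1 0.7 0.1] j [ 0.74  0.55 -0.54  1.77  0.35  0.91  0.01]
tooldelta mm [ 0.1 67.5  0.6] dist 68.0
yaw change 0.1 => turn about tool y -0.1
```

View pics/w11.png

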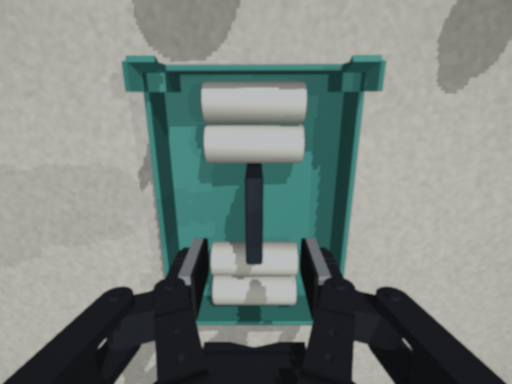

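The web is midway between the pads, running from (254,165) to (254,262). Lowering to grip.

>>> {"fn": "apply_moves", "kwargs": {"steps": [0, 0.02, 0.0005, 0, 0, 0.02, 0, 0, 0, 0.015, 0, 0, 0, 0.008, 0, 0, 0, 0.004, 0, 0, 0, 0, 0, 0, 0, 0, 0, 0]}}

```text
t: 19.73
position: [541.9, -241.4, 41.3]
tool_rot: [-0.491, 0.491, -0.508, 0.509]
ft_force: [0.6, 0.5, 0.1]
grip_width: 50.1
```

>>> {"fn": "apply_moves", "kwargs": {"steps": [0, 0, 0, 0, 0, 0, 0, 0, 0, 0, 0, 0, 0, 0, 0, 0, 0, 0, 0, 0, 0, 0, 0, 0], "gripper": 0.005, "force": 60}}

```text
t: 20.23
position: [541.1, -241.3, 40.9]
tool_rot: [-0.491, 0.491, -0.509, 0.509]
ft_force: [-2.2, -0.1, 7.5]
grip_width: 11.5
```

>>> {"fn": "apply_moves", "kwargs": {"steps": [0, 0, 0, 0, 0, 0, 0, 0]}}

```text
t: 20.4
position: [541.1, -241.4, 40.9]
tool_rot: [-0.491, 0.491, -0.509, 0.509]
ft_force: [-2.4, 0.3, 7.6]
grip_width: 11.6
```

>>> {"fn": "apply_moves", "kwargs": {"steps": [0, -0.006, 0, 0, 0, -0.014, 0, 0, 0, -0.02, 0, 0, 0, -0.03, 0, 0, 0, -0.035, 0, 0, 0, -0.035, 0, 0, 0, -0.035, 0, 0, 0, -0.03, 0, 0]}}

```text
t: 21.07
position: [541.0, -240.7, 248.5]
tool_rot: [-0.491, 0.491, -0.508, 0.509]
ft_force: [1.1, 0.0, -4.8]
grip_width: 11.2
```

>>> {"fn": "apply_moves", "kwargs": {"steps": [0, -0.01, 0, 0, 0, 0, 0, 0, 0, 0, 0, 0]}}

```text
t: 21.32
position: [540.5, -241.1, 254.4]
tool_rot: [0.491, -0.491, 0.509, -0.509]
ft_force: [-0.6, 0.2, -5.6]
grip_width: 11.8
```

Run:
```python
from h import *
goto([567.5,248.3,250],-65.4)
snap('side','s12.png')
```

```text
t 21.32 pos [ 540.5 -241.1  254.4] jaw -2.07 grip 11.8 F [-0.6  0.2 -5.6] j [ 0.78  0.4  -0.6   1.62  0.24  1.2   0.09]
tooldelta mm [-490.     4.3    9.4] dist 490.0
yaw change -63.33 => turn about tool y 63.33
```

View pics/s12.png

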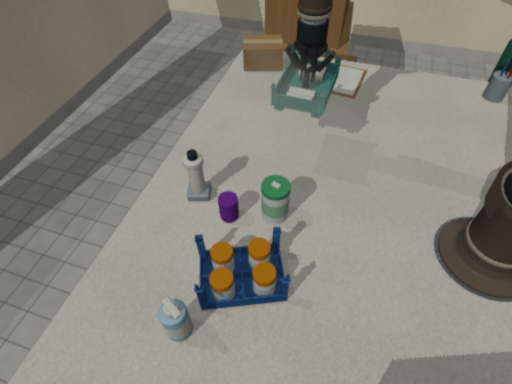

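Run:
```python
from h import *
t=snap('top')['img'];a=cv2.imread('pics/top0.png')[:,:,::-1]
s=snap('side')['img'];b=cv2.imread('pics/side0.png')[:,:,::-1]
f=lambda im,x0,x1,y0,y1:cv2.resize(im[y0:y1,x0:x1],None,fx=4,fy=4,interpolation=cv2.INTER_CUBIC)[:,:,::-1]
top=np.hstack([f(a,130,220,155,255),f(t,130,220,155,255)])
cv2.imwrite('pics/cmp.png',top)
sd=np.hstack([f(b,190,290,225,310),f(s,190,290,225,310)]);cv2.imwrite('pics/cmps.png',sd)
from scipy.spatial.transform import Rotation as Ro
w=cv2.imread('pics/w9.png')[80:290,80:330];cv2.imwrite('pics/w9z.png',cv2.resize(w,None,fx=3,fy=2.8571428,interpolation=cv2.INTER_CUBIC))
```

```text
(no output)
```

View pics/cmp.png

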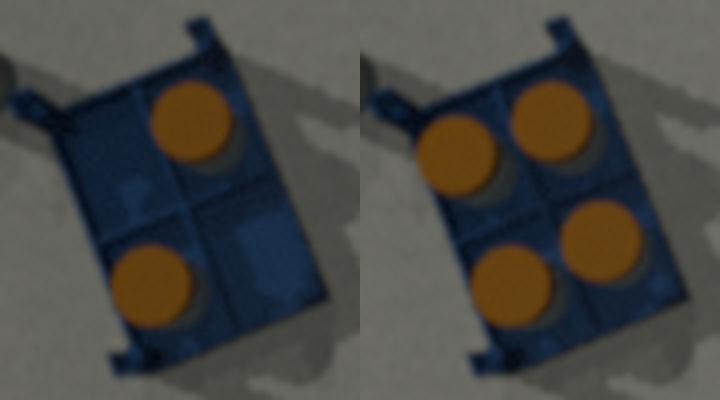

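View pics/cmps.png

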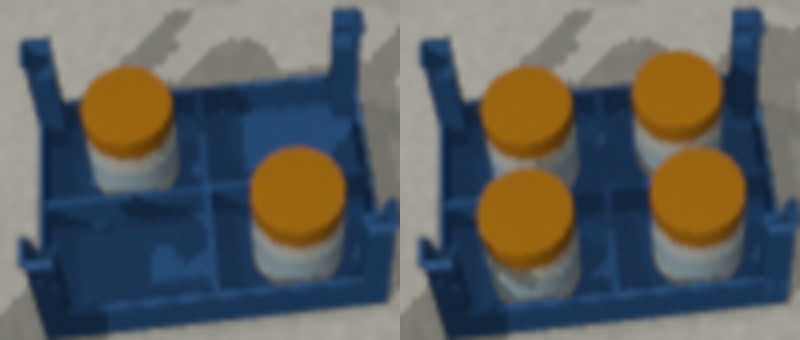

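View pics/w9z.png

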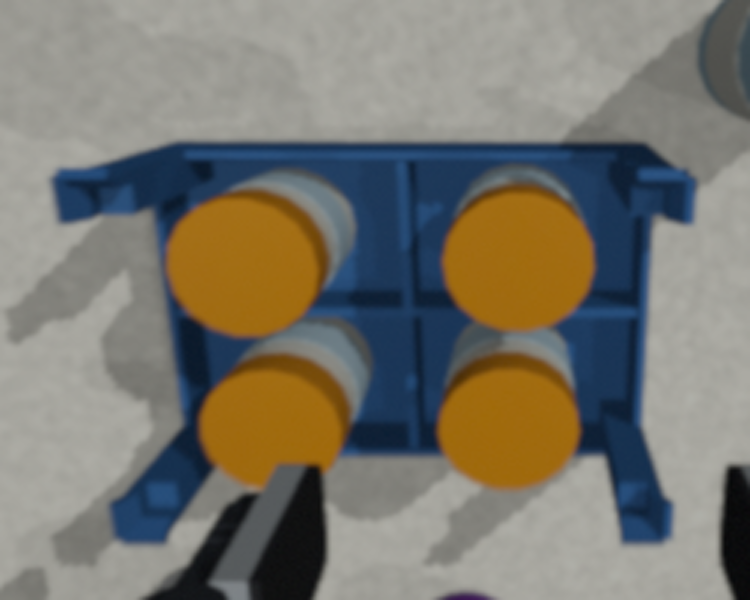

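Both comparisons show the crate unmoved and the jars upright in all four cells. One quick numeric check of the crate from the w9 view:

Run:
```python
from h import *
d=snap('wrist');q=[0.597,-0.594,0.381,-0.382];T=np.eye(4);T[:3,:3]=Ro.from_quat([q[1],q[2],q[3],q[0]]).as_matrix();T[:3,3]=[596.1,297,237.4]
d['world_to_cam']=np.linalg.inv(T@d['T_tool_cam'])
r=lambda x,y,z: ray(d,80+x/3-.33,80+y/2.857-.33,z)
L=[r(*p,86) for p in((118,198),(650,197),(160,495),(638,497))]
ang=lambda a,b:np.degrees(np.arctan2(b[1]-a[1],b[0]-a[0]))
print(np.mean(L,0),ang(L[0],L[1]),ang(L[2],L[3]),ang(L[2],L[0])-90,ang(L[3],L[1])-90,'cross',r(411,306,33))
goto([567.5,248.3,250],-65.4)
```

```text
[568.09881016 248.72511549  86.        ] 24.78251965805182 24.251836349101357 23.862512381953607 25.231039420096792 cross [567.49765122 251.59831538  33.        ]
t 21.52 pos [ 540.  -240.9  252.8] jaw -2.06 grip 11.1 F [ 0.4 -0.2 -4.2] j [ 0.78  0.4  -0.6   1.62  0.24  1.2   0.09]
tooldelta mm [-489.9    3.5    9.9] dist 490.0
yaw change -63.34 => turn about tool y 63.34
```

>>> {"fn": "apply_moves", "kwargs": {"steps": [-0.01, 0, 0.0006, 0, -0.02, 0, 0.0006, 0, -0.028, 0, 0.0006, 0, -0.032, 0, 0.0006, 0, -0.034, 0, 0.0006, 0, -0.034, 0, 0.0006, 0, -0.034, 0, 0.0006, 0, -0.034, 0, 0.0006, 0]}}

```text
t: 22.18
position: [553.3, -12.9, 254.4]
tool_rot: [0.491, -0.491, 0.509, -0.508]
ft_force: [1.0, 0.9, -4.0]
grip_width: 11.3
```

>>> {"fn": "apply_moves", "kwargs": {"steps": [-0.034, 0, 0.0006, 0, -0.034, 0, 0.0006, 0, -0.034, 0, 0.0006, 0, -0.034, 0, 0.0006, 0, -0.034, 0, 0.0006, 0, -0.034, 0, 0.0006, 0, -0.034, 0, 0.0006, 0, -0.022, 0, 0.0006, 0]}}

```text
t: 22.85
position: [566.4, 249.2, 254.4]
tool_rot: [0.492, -0.492, 0.509, -0.507]
ft_force: [-1.1, 0.3, -4.4]
grip_width: 11.0
```

>>> {"fn": "apply_moves", "kwargs": {"steps": [-0.01, 0, 0, 3, 0, 0, 0, 5, 0, 0, 0, 6, 0, 0, 0, 6, 0, 0, 0, 6, 0, 0, 0, 6, 0, 0, 0, 6, 0, 0, 0, 6]}}

```text
t: 23.52
position: [567.6, 255.0, 254.1]
tool_rot: [0.262, -0.264, 0.657, -0.656]
ft_force: [0.6, 0.0, -4.8]
grip_width: 11.5
```

>>> {"fn": "apply_moves", "kwargs": {"steps": [0, 0, 0, 6, 0, 0, 0, 6, 0, 0, 0, 5, 0, 0, 0, 2.4, 0, 0, 0, 0, 0, 0, 0, 0, 0, 0, 0, 0, 0, 0, 0, 0]}}

```text
t: 24.18
position: [568.3, 254.4, 254.8]
tool_rot: [0.151, -0.151, 0.691, -0.691]
ft_force: [-0.9, 0.2, -4.4]
grip_width: 10.7
```

Run:
```python
from h import *
goto([567.7,248.5,175],-65.4)
snap('side','s13.png')
d=wrist();cv2.imwrite('pics/w13.png',d['img'][:,:,::-1])
```

```text
t 24.18 pos [568.3 254.4 254.8] jaw -65.39 grip 10.7 F [-0.9  0.2 -4.4] j [-0.15  0.44 -0.49  1.55  0.21  1.21 -1.82]
tooldelta mm [ 3.  79.8  5.1] dist 80.0
yaw change -0.01 => turn about tool y 0.01
```

View pics/w13.png

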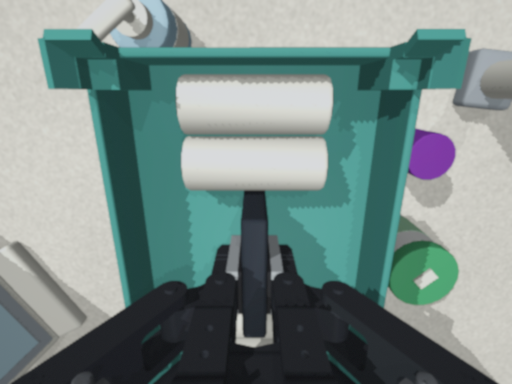

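View pics/s13.png

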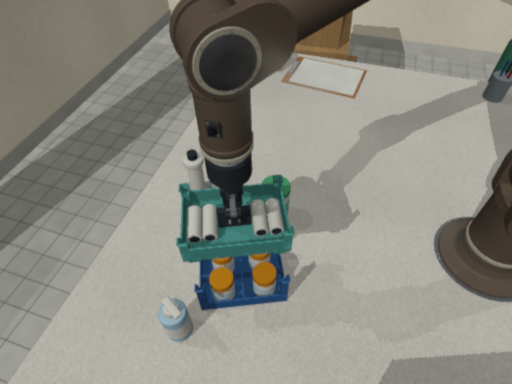

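The tray is held level over the crate and aligned in yaw. The pump at (150,25) and the tub at (425,275) are clear of the tray edge.

>>> {"fn": "apply_moves", "kwargs": {"steps": [0.003, 0, 0.005, 0, 0, 0.015, 0, 0, 0, 0.02, 0, 0, 0, 0.02, 0, 0, 0, 0.02, 0, 0, 0, 0.01, 0, 0, 0, 0, 0, 0, 0, 0, 0, 0]}}

```text
t: 24.95
position: [568.0, 248.2, 170.2]
tool_rot: [-0.15, 0.15, -0.691, 0.691]
ft_force: [0.0, -0.8, -3.0]
grip_width: 11.1
```

>>> {"fn": "apply_moves", "kwargs": {"steps": [0, 0, 0, 0, 0, 0, 0, 0, 0, 0, 0, 0]}}

```text
t: 25.2
position: [568.5, 248.7, 171.3]
tool_rot: [0.151, -0.15, 0.691, -0.691]
ft_force: [0.4, 1.1, -3.9]
grip_width: 11.0
```

Run:
```python
from h import *
goto([567.7,248.5,146],-65.4)
big(snap('side'),'s14.png',160,320,160,320,3.7)
big(snap('top'),'t14.png',120,230,140,270,4.5)
```

```text
t 25.2 pos [568.5 248.7 171.3] jaw -65.47 grip 11.0 F [ 0.4  1.1 -3.9] j [-0.16  0.5  -0.47  1.65  0.25  1.05 -1.85]
tooldelta mm [ 0.8 25.3 -0.1] dist 25.0
yaw change 0.07 => turn about tool y -0.07
```

View pics/s14.png

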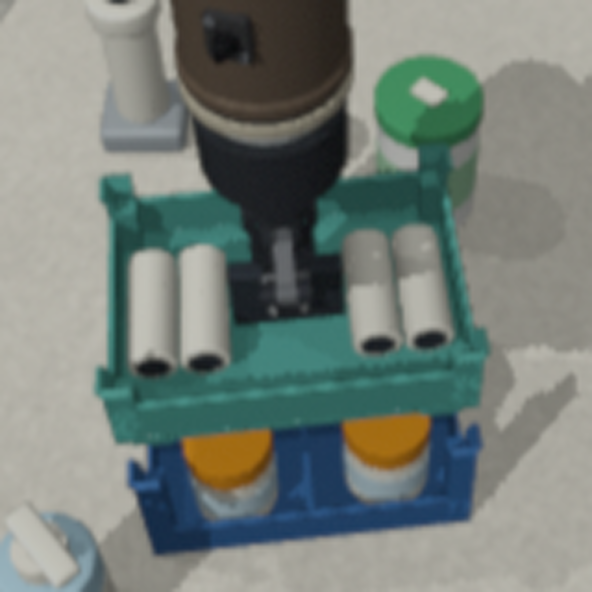

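View pics/t14.png

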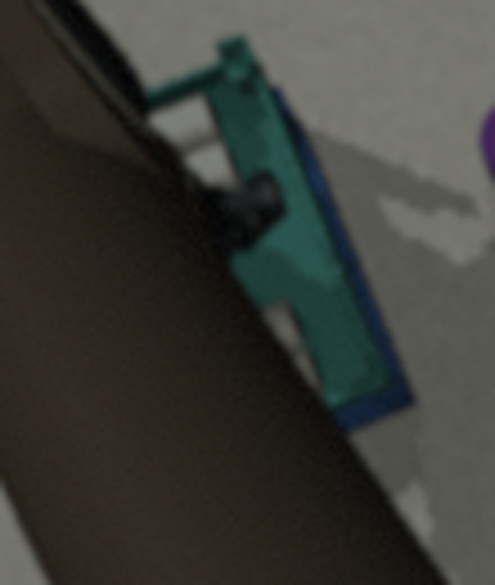

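Alignment looks good. I'll lower into the upstands in stages, watching the force.

>>> {"fn": "apply_moves", "kwargs": {"steps": [0.001, 0.01, 0, 0, 0, 0.01, 0, 0, 0, 0.006, 0, 0, 0, 0, 0, 0, 0, 0, 0, 0]}}

```text
t: 25.72
position: [566.5, 247.7, 143.0]
tool_rot: [-0.15, 0.151, -0.691, 0.691]
ft_force: [0.6, -0.3, -3.9]
grip_width: 11.1
```

>>> {"fn": "apply_moves", "kwargs": {"steps": [0, 0.002, 0, 0, 0, 0.002, 0, 0, 0, 0.002, 0, 0, 0, 0, 0, 0]}}

```text
t: 26.05
position: [566.9, 247.9, 137.7]
tool_rot: [-0.15, 0.15, -0.691, 0.691]
ft_force: [-0.5, 0.1, -4.3]
grip_width: 11.1
```

>>> {"fn": "apply_moves", "kwargs": {"steps": [0, 0.002, 0, 0, 0, 0.002, 0, 0, 0, 0, 0, 0]}}

```text
t: 26.3
position: [566.8, 247.8, 133.6]
tool_rot: [-0.15, 0.15, -0.691, 0.691]
ft_force: [-0.2, -0.3, -4.2]
grip_width: 10.8
```

No side force inside the straight pocket. I'll continue down to the ledges.

>>> {"fn": "apply_moves", "kwargs": {"steps": [0, 0.002, 0, 0, 0, 0.002, 0, 0, 0, 0, 0, 0]}}

```text
t: 26.55
position: [566.8, 247.8, 129.5]
tool_rot: [-0.15, 0.15, -0.691, 0.691]
ft_force: [0.1, 0.3, -4.2]
grip_width: 11.2
```

>>> {"fn": "apply_moves", "kwargs": {"steps": [0, 0.001, 0, 0, 0, 0, 0, 0]}}

```text
t: 26.72
position: [566.9, 247.9, 128.9]
tool_rot: [-0.15, 0.15, -0.691, 0.691]
ft_force: [-0.5, 1.0, -4.2]
grip_width: 11.1
```

>>> {"fn": "apply_moves", "kwargs": {"steps": [0, 0.001, 0, 0, 0, 0, 0, 0]}}

```text
t: 26.88
position: [567.0, 247.9, 128.0]
tool_rot: [-0.15, 0.15, -0.691, 0.691]
ft_force: [-0.7, -0.5, -3.6]
grip_width: 11.6
```

>>> {"fn": "apply_moves", "kwargs": {"steps": [0, 0.0005, 0, 0, 0, 0, 0, 0]}}

```text
t: 27.05
position: [567.0, 247.9, 127.5]
tool_rot: [-0.15, 0.15, -0.691, 0.691]
ft_force: [0.1, -0.2, -4.5]
grip_width: 11.3
```

>>> {"fn": "apply_moves", "kwargs": {"steps": [0, 0.0005, 0, 0, 0, 0, 0, 0]}}

```text
t: 27.22
position: [567.0, 248.0, 127.0]
tool_rot: [-0.15, 0.15, -0.691, 0.691]
ft_force: [-0.3, -0.3, -5.5]
grip_width: 11.0
```

>>> {"fn": "apply_moves", "kwargs": {"steps": [0, 0.0005, 0, 0, 0, 0, 0, 0]}}

```text
t: 27.38
position: [567.0, 247.9, 126.9]
tool_rot: [-0.15, 0.15, -0.691, 0.691]
ft_force: [-1.3, -1.4, 0.5]
grip_width: 11.2
```

>>> {"fn": "apply_moves", "kwargs": {"steps": [0, 0.0005, 0, 0, 0, 0, 0, 0]}}

```text
t: 27.55
position: [567.0, 248.0, 126.9]
tool_rot: [-0.15, 0.15, -0.691, 0.691]
ft_force: [-3.7, -2.1, 4.0]
grip_width: 11.2
```

Contact at 126.9, which is the 86 mm ledge height plus the 41 mm grip offset, so the tray is fully seated. Releasing.

>>> {"fn": "apply_moves", "kwargs": {"steps": [0, 0, 0, 0, 0, 0, 0, 0, 0, 0, 0, 0, 0, 0, 0, 0], "gripper": 0.045}}

```text
t: 27.88
position: [567.2, 248.1, 126.1]
tool_rot: [0.15, -0.15, 0.691, -0.691]
ft_force: [-0.7, 0.6, 0.3]
grip_width: 44.8
```

>>> {"fn": "apply_moves", "kwargs": {"steps": [0, -0.01, 0, 0, 0, -0.025, 0, 0, 0, -0.03, 0, 0, 0, -0.035, 0, 0, 0, -0.035, 0, 0, 0, -0.015, 0, 0, 0, 0, 0, 0]}}

```text
t: 28.47
position: [568.6, 249.4, 281.9]
tool_rot: [0.153, -0.147, 0.692, -0.69]
ft_force: [0.7, 1.4, 0.4]
grip_width: 44.9
```

Run:
```python
from h import *
goto([500,0,300])
d=wrist();cv2.imwrite('pics/w15.png',d['img'][:,:,::-1]);np.savez('w15.npz',**d)
```

```text
t 28.47 pos [568.6 249.4 281.9] jaw -65.46 grip 44.9 F [0.7 1.4 0.4] j [-0.14  0.41 -0.49  1.52  0.2   1.25 -1.8 ]
tooldelta mm [165.8 -19.5 198.4] dist 259.0
```

View pics/w15.png

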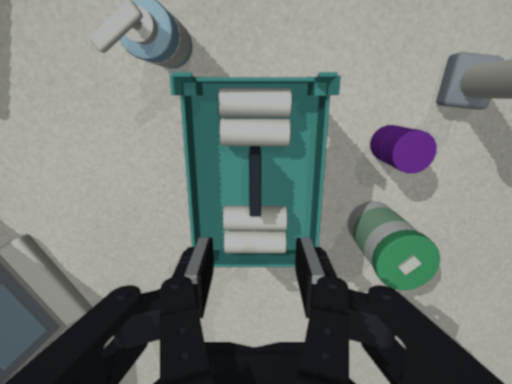

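Released and clear. I'll move away so the side and top views can confirm the seating.

>>> {"fn": "apply_moves", "kwargs": {"steps": [0.015, -0.003, 0.018, 0, 0.02, -0.003, 0.025, 0, 0.024, -0.003, 0.03, 0, 0.024, -0.003, 0.03, 0, 0.024, -0.003, 0.03, 0, 0.024, 0, 0.03, 0, 0.02, 0, 0.025, 0, 0.01, 0, 0.013, 0]}}

```text
t: 29.18
position: [502.2, -6.5, 290.0]
tool_rot: [-0.148, 0.15, -0.691, 0.692]
ft_force: [0.6, -1.0, -0.2]
grip_width: 45.1
```

>>> {"fn": "apply_moves", "kwargs": {"steps": [0.02, 0, 0.02, 0, 0.02, 0, 0.03, 0, 0.02, 0, 0.03, 0, 0.01, 0, 0.02, 0, 0, 0, 0, 0, 0, 0, 0, 0]}}

```text
t: 29.68
position: [480.9, -123.0, 290.0]
tool_rot: [0.148, -0.15, 0.692, -0.691]
ft_force: [-0.2, -0.2, -0.3]
grip_width: 45.2
```

Run:
```python
from h import *
goto([500,0,300])
s=snap('side','s16.png');big(s,'s16z.png',160,320,190,320,4);t=snap('top','t16.png')
big(t,'t16z.png',90,270,110,280,3.5)
```

```text
t 29.68 pos [ 480.9 -123.   290. ] jaw -65.65 grip 45.2 F [-0.2 -0.2 -0.3] j [ 0.44  0.16 -0.32  1.8   0.06  1.19 -1.05]
tooldelta mm [ -68.1  -10.  -104.2] dist 125.0
```

View pics/s16z.png

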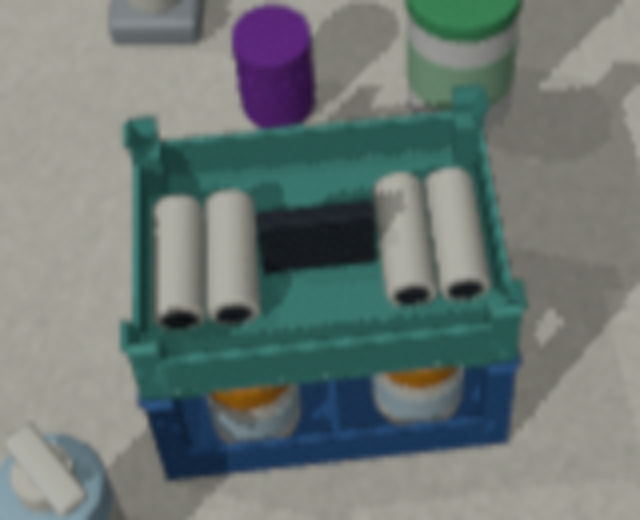

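View pics/t16z.png

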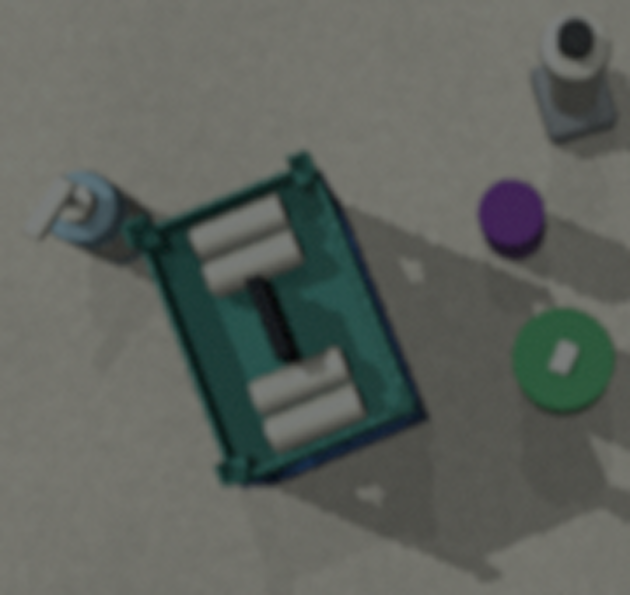

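Run:
```python
from h import *
s=snap('side');R=Ro.from_euler('z',24.6,degrees=True).as_matrix()
for dz in(0,16):
  print(dz,[tuple(np.round((np.array(proj(s,R@[a,b,162+dz]+[567.5,248.4,0]))-(160,190))*4)) for a in(-100,100) for b in(-70,70)])
# bystander comparison with start
d0=cv2.imread('pics/side0.png')[:,:,::-1]
for k,lo,hi in(('green',(60,120,40),(80,255,255)),('purple',(130,100,40),(160,255,255)),('pumpblue',(95,60,90),(108,160,255))):
  for im in(d0,s['img']):
    print(k,[(c.round(1).tolist(),int(q[4])) for c,q,m in blobs({'img':im},lo,hi,150)])
```

```text
0 [(np.float64(479.0), np.float64(82.0)), (np.float64(522.0), np.float64(302.0)), (np.float64(126.0), np.float64(117.0)), (np.float64(124.0), np.float64(344.0))]
16 [(np.float64(480.0), np.float64(65.0)), (np.float64(524.0), np.float64(286.0)), (np.float64(122.0), np.float64(99.0)), (np.float64(119.0), np.float64(329.0))]
green [([275.2, 187.9], 465)]
green [([505.2, 56.9], 184), ([275.4, 188.0], 460)]
purple [([228.1, 206.3], 495)]
purple [([228.1, 206.1], 489)]
pumpblue []
pumpblue []
```

The tray's far upstand tops appear at (485,90) and (127,120) in the zoomed side view, against (479,82) and (126,117) predicted for a seated tray. That matches seated and rules out a 16 mm high position. The tub and purple jar are unmoved. Handing in.

```bash
python3 -c "
from h import *
print(ctrl.get_obs()['t']);print(workorder.close_job())"
```

```text
29.8333
the job is handed in; nothing more can be done
None
```

The job is done and handed in at t ≈ 29.8 s, with the gripper empty and clear. Both loose jars were lowered to contact in the two empty cells. The tray was then lowered into the corner upstands and released.

**Jars:** all four stood upright in their own cells in the wrist, top and side views taken before the tray went on, and the crate had not visibly moved.

**Tray:** no side force showed on the way down. Contact came at TCP height 126.9 mm; the ledges at 86 mm plus the 41 mm grip offset predict 127. In the last side view it sits level, with the far upstand tops 3 to 10 zoomed pixels (about 1 to 2.5 real pixels) from where a seated tray would put them. The near corners were harder to read: the points I could pick out lay about 17–20 zoomed pixels above the seated prediction, closer to a tray 16 mm high. I took those points for the back ends of the upstand legs and relied on the contact height and the far corners.

**Bystanders:** the tub (and the purple jar) are within 0.2 px of where they started in the side view. The handpiece and pump look unmoved by eye only, because the pump's colour check found nothing to compare.

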